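# Airing a mothproofing canister: bayonet lid held half way

### The job

Put the bayonet lid on the mothproofing canister and twist it clockwise half way, to the single rib that marks the airing position, 45 degrees from where it goes in; do not turn it on until the lock clicks. A spring turns the lid back if it is let go, so finish while still gripping the lid and holding it there, fully down on the canister. Leave the other things on the counter where they are.

Things in the scene. Friction and masses are not known exactly. Their poses are not given: they have to be found in the camera images.
- lid: Loose upright bayonet lid, 90 g. Origin: centre of its underside, z up. A steel plug, radius 30, height 0 to 14 mm, has at its foot two lugs at +x and -x, 10 wide, 6 high, reaching 37 mm from the axis; wooden disc of radius 42 at height 14 to 22; bar grip along x, 48 long, 14 thick, height 22 to 53, so it points at the lugs, as do two pointers on the disc. A half turn about z changes nothing.
- lid_grip (a point): Point to grip: on the lid's axis, 44 mm above its underside, inside the bar grip; pinch the bar across its 14 mm thickness (the lid's y).
- canister: Fixed round open canister, outer radius 46, height 90 mm. Origin: centre of its foot, z up. The 6 mm thick lip at its mouth has an opening of radius 32 mm with two slots at +x and -x, 15 wide, reaching 40 mm from the axis, for the lid's lugs. A half turn about z changes nothing.
- mouth (a point): Centre of the canister's mouth, level with its rim. The lid goes straight down until its disc rests on the rim: its origin is then 14 mm below this point, 76 mm above the canister's foot. Then it turns clockwise seen from above (negative about z), lugs under the lip; the other way is blocked. A quarter turn in all to the lock.
- half_mark (a point): Top of one of the two single upright ribs on the canister's outer wall, each 45 degrees clockwise of a slot: the half-way mark to which the lid's pointers and bar turn. A pair of close ribs 90 degrees clockwise of each slot marks the lock.
- carrier (a joint): Turn of the sprung carrier inside the canister, rad, 0 at rest, growing clockwise. The lugs meet it after about 0.06 rad and push it along (it reads 0.06 less than the lid's turn, 0.73 at half way); its spring, 0.08 N m per rad, turns a released lid back to 0.3 or less. Sprung balls catch the lugs and the lock starts to click in from 1.1 rad; travel ends at 1.5.
- stitch_tin: Bystander: marker tin, round, flat, 64 mm across, 25 mm high; origin at the centre of its underside.
- spool: Bystander: upright thread spool, 31 mm across, 52 mm high; origin at the centre of its underside.
- small_carton: Bystander: small notions carton, 42x62x24 mm; origin at the centre of its underside.
Mind the look-alikes: they are no part of the job. What is shaped like the lid but purple or red is not meant.

How it is judged:
By the outcome, as a careful person would: the job done as asked, in the order asked, and still so for the second after the job is handed in, while the arm keeps its last pose, push and grip.
It also fails if it takes over 40 s, if anything falls off the work surface, if the arm or the gripper's body presses on something with over 40 N, if the wrist force passes 120 N, or if a joint passes its speed limit or range.

### The arm

A 6-joint arm with a two-finger parallel gripper is mounted at the origin on a cart in front of the work surface, level with it; the furniture and walls round the work are solid. World frame = base frame: x ahead of the robot, y to its left, z up, the work surface at z = 0. Lengths are in m, angles in rad, forces in N, time in s.
With the tool pointing down it reaches from about 0.375 to 0.975 m from the base axis. Payload 3.8 kg.
Tool frame: the origin (TCP) lies midway between the tips of the shut fingers; the grasp point (between the pads) lies 19 mm behind it; z points along the fingers, y is the line along which they close (so a half turn about z gives the same grasp; the last joint's range is limited). The gripper opens to 85 mm and grips with 20 to 120 N. Pads are 22 mm wide; open, the fingers measure 114 mm over their backs; the gripper's body (76 mm by 85 mm) begins 54 mm behind the grasp point. The pads swing forward as they close: fully open they stand 13 mm farther back than shut.
Start: joints at [-1.308, 0.264, 1.604, -0, 1.274, -0.037], TCP at [0.199, -0.645, 0.231] pointing down, gripper open.
Joint ranges: [-2.63, 2.63], [-0.94, 2.18], [0.31, 2.57], [-1.31, 4.45], [0, 2.66], [-2.55, 2.55]. Speed limits (rad/s): [2.57, 2.57, 3.14, 3.14, 3.14, 3.14].

### API

Orientations are given as a rotation vector (axis times angle).
In Python, from workcell import bot gives the robot as it stands.
- The arm moves only by the tool servo_tool, never from a script. Its argument "series" is a list of rows, each a list of 7 numbers: the shift along the world's x, y, z in units of 0.15 m (1.0 is 0.15 m), then the turn, a rotation vector about the world's x, y, z in units of 180 degrees (1.0 is 180 degrees), then the closure, from 0 (fully open) to 1 (shut). A call has 1 to 20 rows; each row is the pose to reach, as a shift and turn from the pose commanded when the call began, turning the shorter way round; what a row does not reach only later rows make up. A row lasts 1/10 s, in which the tool goes at most 50 mm and 8.59 degrees, less where a joint would pass 70% of its speed; a pose out of reach is approached as far as the arm can. A call with a number of a shift or a turn outside -1 to 1 is refused whole. A call with a gripper value outside its range is refused whole. The fingers move at their own pace and stop on an object; "newtons" is the grip in N (left out, the last holds). Time passes only in rows, so rows that repeat a pose let the fingers close. It gives the time, the measured TCP pose, the force, the opening and the grip force at its end, in the units of the state.
- bot.read_state(): the state, without advancing time (a new reading comes with each control period).
- bot.read_camera(name): name is "side" or "top"; returns the picture (384x512x3 uint8, red, green, blue); there is no depth.
- bot.camera_info(name): a dict with "vertical_fov" (degrees; the focal length in pixels is half the picture's height over the tangent of half this angle, whatever the lens; pixels are square), "cx", "cy" (the principal point, pixels), "R" (3x3) and "t" (3): a world point X has camera coordinates R X + t. Camera axes: x right, y down, z forward; pixel columns grow to the right and rows downward; lengths in m; the calibration is good to about 2 mm. A picture is of the moment at which its call begins. camera_info takes no time and is no camera call.
- bot.finish_job(): hands the job in; it is judged then, once.
Trained networks look in the newest picture that a camera, given by its name, has taken for a name from the list of things; names that differ only in an ending like _2 or _b are one class to them, and where a whole thing is asked for, a point or a joint stands for the part that bears it (a point fixed in the world has none). Each returns a list of dicts, best first, with "score" (0 to 1); they miss things now and then, are a little off and sometimes report something else, mostly with a low value. They report only what shows in the picture. A call takes as long as a camera call. They do not tell look-alikes from the thing itself.
- bot.recognise(target, camera): "box" ([left, top, right, bottom] as shares, 0 to 1, of the picture: columns of its width, rows of its height, round what is visible of it).
- bot.trace(target, camera): "mask" (384x512 bool, what is visible of it) and "box" ([left, top, right, bottom] as shares, 0 to 1, of the picture: columns of its width, rows of its height, round what is visible of it).
- bot.mark_of(target, camera): "at" ([row, column] as shares, 0 to 1, of the picture: columns of its width, rows of its height: a listed point, or the origin of a listed thing).
The state is a dict: "time": time; "q": joint angles; "joint_vel": joint speeds; "joint_torque": joint torques, N m; "tool_pos": TCP position; "tcp_rot": TCP orientation; "wrist_force": force on the tool from outside, world axes, zero at the start; "torque": the same for the moment, N m; "width": opening from 0.0 (shut) to 1.0 (fully open); "grip_force": force on a finger pad.
Only numpy, scipy, OpenCV 4.12 (cv2) and the standard library are available. Lean on these libraries where they do the work, as an engineer would, in place of code of your own. Each camera call takes 0.05 s, during which the arm holds its last target. There are 200 camera calls.

## Working session

There is one attempt and no reset: what is moved stays moved. The work goes in short steps, Python scripts to look and compute and a tool call to move; the robot and the scene stay as the last step left them, time stands still between calls to the robot, and variables do not carry over. Pictures are saved under pics/ and viewed, at most 10 in all, crops included, and the job is handed in when it is done.

Besides the shell and the picture viewer there is one more tool, called after "Request:" as name([rows], argument=value, ...), one row to a line, values as JSON. servo_tool: Moves the arm, as the interface text tells. Shifts and turns lie within -1 to 1; 1 stands for 0.15 m of shift or 180 degrees of turn. Its arguments: {"type":"object","properties":{"series":{"type":"array","items":{"type":"array","items":{"type":"number"}}},"newtons":{"type":"number"}},"required":["series"]}

```bash
mkdir -p pics; cat > h.py <<'E'
import numpy as np,cv2
from workcell import bot
def cam(n):
    c=bot.camera_info(n);f=192/np.tan(np.radians(c['vertical_fov'])/2)
    return f,c['cx'],c['cy'],np.array(c['R']),np.array(c['t'])
def back(n,u,v,z):
    f,cx,cy,R,t=cam(n);d=R.T@np.array([(u-cx)/f,(v-cy)/f,1]);o=-R.T@t
    return o+d*(z-o[2])/d[2]
def proj(n,X):
    f,cx,cy,R,t=cam(n);p=R@np.array(X)+t
    return cx+f*p[0]/p[2],cy+f*p[1]/p[2]
def shot(n,name):
    im=bot.read_camera(n)[:,:,::-1].copy();cv2.imwrite('pics/'+name,im);return im
E
python3 - <<'E'
from h import *
a=shot('top','t0.png');b=shot('side','s0.png')
for n in('top','side'):
    f,cx,cy,R,t=cam(n);print(n,f,cx,cy,(-R.T@t).round(3),R[2].round(2))
    for k in('lid','lid_grip','canister','mouth','half_mark'):
        if k in('lid','canister'): print(k,'box',[(round(d['score'],2),(np.array(d['box'])*[512,384,512,384]).round()) for d in bot.recognise(k,n)])
        print(k,[(round(d['score'],2),(np.array(d['at'])[::-1]*[512,384]).round(1)) for d in bot.mark_of(k,n)])
print(bot.read_state())
E
```

```text
top 497.47898156096085 262.65040418983415 188.90702050630546 [0.439 0.014 1.073] [ 0.16 -0.01 -0.99]
lid box [(0.95, array([294., 134., 332., 174.])), (0.94, array([326., 268., 369., 306.])), (0.65, array([316., 196., 358., 239.]))]
lid [(0.78, array([310.9, 156.1])), (0.6, array([346.2, 287.8]))]
lid_grip [(0.95, array([340.8, 216.4])), (0.73, array([309.2, 152.8])), (0.71, array([349.4, 286.6])), (0.46, array([208.5, 253.8]))]
canister box []
canister [(0.73, array([192.2, 251. ]))]
mouth [(0.85, array([186.9, 241.7]))]
half_mark [(0.84, array([212.7, 252.3]))]
side 361.71073975578014 253.51743353567437 193.3709715943764 [0.522 0.675 0.591] [ 0.07 -0.79 -0.6 ]
lid box [(0.95, array([251., 163., 287., 191.])), (0.89, array([202., 174., 234., 200.])), (0.79, array([302., 162., 336., 184.]))]
lid [(0.89, array([216.1, 189.4])), (0.59, array([266. , 181.2])), (0.56, array([316.3, 178.5]))]
lid_grip [(0.82, array([265., 169.])), (0.73, array([321.2, 164.1])), (0.59, array([215.9, 176.9]))]
canister box [(0.75, array([270., 220., 319., 281.]))]
canister [(0.58, array([291.8, 263. ]))]
mouth [(0.91, array([292.6, 235.7])), (0.49, array([260.3, 221.2]))]
half_mark [(0.86, array([298.1, 218.8]))]
{'time': 0.8, 'q': array([-1.30789323e+00,  2.63829827e-01,  1.60397889e+00,  3.16266955e-06,
        1.27369017e+00, -3.68989518e-02]), 'joint_vel': array([ 0.00036167,  0.00042383,  0.00095454, -0.00029153, -0.00027953,
       -0.00015207]), 'joint_torque': array([-6.58569144e-03, -5.15083802e+01, -3.67983270e+01, -2.52687227e-03,
       -1.23011842e-02,  3.73282273e-04]), 'tool_pos': array([ 0.19935115, -0.64490184,  0.23133848]), 'tcp_rot': array([3.10627084e+00, 4.69150980e-01, 2.13280321e-05]), 'wrist_force': array([0.03533705, 0.49433207, 0.47291437]), 'torque': array([-0.02980236, -0.00441915, -0.00949877]), 'grip_force': 0.0, 'width': 0.9981654361230203}
```

View pics/t0.png

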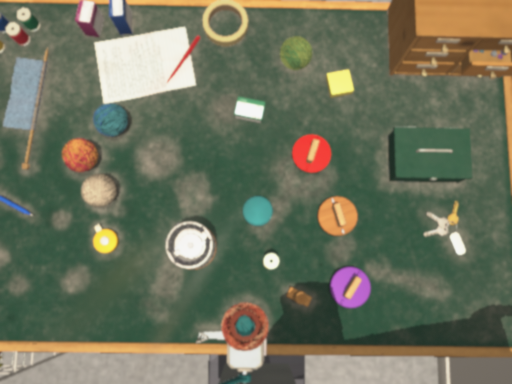

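View pics/s0.png

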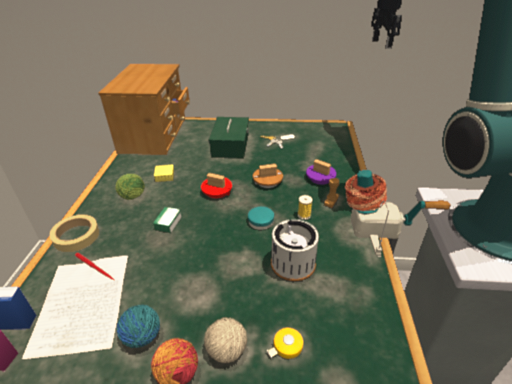

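Candidates for the lid in the top view are red (312,153), orange wooden (338,216) and purple (351,287). The orange wooden one fits the description. The canister is at (190,245) in the top view and (294,250) in the side view.

```bash
python3 - <<'E'
from h import *
t=cv2.imread('pics/t0.png');s=cv2.imread('pics/s0.png')
z=lambda i,x0,y0,x1,y1:cv2.resize(i[y0:y1,x0:x1],(400,300),interpolation=cv2.INTER_CUBIC)
c1=z(t,150,215,230,275);c2=z(t,298,186,378,246);c3=z(s,254,210,334,270);c4=z(s,240,150,300,195)
cv2.imwrite('pics/c0.png',np.vstack([np.hstack([c1,c2]),np.hstack([c3,c4])]))
print('grip top',back('top',340.8,216.4,.044),'grip side',back('side',265,169,.044))
print('mouth top',back('top',186.9,241.7,.09),'side',back('side',292.6,235.7,.09))
E
```

```text
grip top [ 0.5550141  -0.16483181  0.044     ] grip side [ 0.56655176 -0.15600489  0.044     ]
mouth top [0.49515702 0.14682661 0.09      ] side [0.49463347 0.15025007 0.09      ]
```

View pics/c0.png

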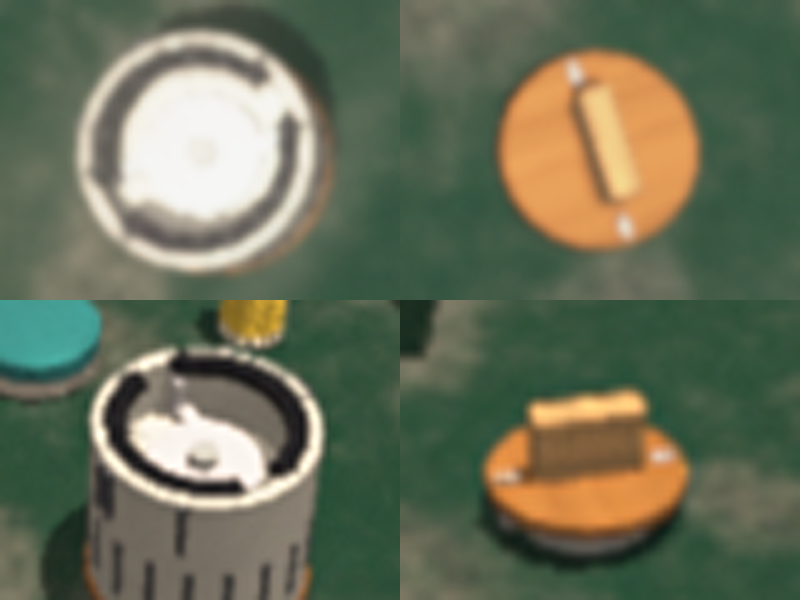

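The crop confirms the orange-wood lid, with white pointers at top px (333,201) and (343,231) and its bar along them. The canister's slots are the gaps in the dark ring at top px (205.6,234) and (173,255). Next I fit both by their geometry.

```bash
cat > fit.py <<'E'
from h import *
from scipy.optimize import minimize
from scipy.ndimage import map_coordinates
def ring(n,img,x,y,z,r,A):
    f,cx,cy,R,t=cam(n)
    P=np.stack([x+r*np.cos(A),y+r*np.sin(A),np.full_like(A,z)]);p=R@P+t[:,None]
    return map_coordinates(img,[cy+f*p[1]/p[2],cx+f*p[0]/p[2]],order=1,mode='nearest')
A=np.radians(np.arange(0,360,2.))
def fitc(n,img,x0,z,ri,ro):  # bright at ri, dark at ro
    g=lambda p:-np.mean([ring(n,img,*p,z,r,A) for r in ri])+np.mean([ring(n,img,*p,z,r,A) for r in ro])
    best=min(((g((x0[0]+a,x0[1]+b)),x0[0]+a,x0[1]+b) for a in np.arange(-.014,.0141,.002) for b in np.arange(-.014,.0141,.002)))
    return minimize(g,best[1:],method='Nelder-Mead',options=dict(initial_simplex=[best[1:],(best[1]+.002,best[2]),(best[1],best[2]+.002)])).x
E
python3 - <<'E'
from fit import *
for n,fn in(('top','t0'),('side','s0')):
    im=cv2.imread(f'pics/{fn}.png').astype(float)
    gray=im.mean(2)
    c=fitc(n,gray,(.495,.15),.09,(.042,.044),(.036,.037,.038))
    prof=np.mean([ring(n,gray,*c,.09,r,A) for r in(.035,.037)],0)
    print(n,'can',c.round(4));print([(int(np.degrees(a)),int(v)) for a,v in zip(A,prof) if v>110])
    o=im[:,:,2]-im[:,:,1]
    l=fitc(n,o,(.56,-.16),.022,(.036,.038,.040),(.044,.046,.048))
    w=im[:,:,0]
    pr=np.mean([ring(n,w,*l,.022,r,A) for r in(.034,.036,.038)],0)
    print('lid',l.round(4),[(int(np.degrees(a)),int(v)) for a,v in zip(A,pr) if v>np.median(pr)+25])
print('tin etc', [ (k,[back('top',*(np.array(d['at'])[::-1]*[512,384]),0).round(3)[:2] for d in bot.mark_of(k,'top')[:1]]) for k in('stitch_tin','spool','small_carton')])
E
```

```text
top can [0.49   0.1432]
[(4, 111), (6, 110), (114, 117), (116, 129), (118, 138), (119, 143), (122, 146), (124, 149), (126, 147), (128, 146), (130, 144), (132, 137), (134, 129), (136, 116), (222, 111), (224, 112), (238, 115), (239, 118), (242, 119), (244, 120), (246, 116), (248, 110), (250, 110), (252, 110), (254, 110), (256, 110), (260, 113), (262, 116), (264, 116), (266, 114), (268, 110), (280, 111), (282, 113), (284, 114), (286, 120), (288, 137), (290, 162), (292, 191), (294, 216), (296, 232), (298, 238), (300, 241), (302, 242), (304, 242), (306, 240), (308, 238), (310, 231), (312, 218), (314, 195), (316, 165), (318, 137), (320, 120), (322, 115), (324, 113), (326, 113), (328, 112), (342, 111), (344, 112), (346, 110)]
lid [ 0.5595 -0.161 ] [(10, 114), (12, 136), (14, 159), (16, 169), (18, 166), (20, 149), (22, 127), (192, 113), (194, 138), (196, 161), (198, 172), (200, 168), (202, 152), (204, 129)]Traceback (most recent call last):
  File "<stdin>", line 5, in <module>
  File "fit.py", line 11, in fitc
    best=min(((g((x0[0]+a,x0[1]+b)),x0[0]+a,x0[1]+b) for a in np.arange(-.014,.0141,.002) for b in np.arange(-.014,.0141,.002)))
  File "fit.py", line 11, in <genexpr>
    best=min(((g((x0[0]+a,x0[1]+b)),x0[0]+a,x0[1]+b) for a in np.arange(-.014,.0141,.002) for b in np.arange(-.014,.0141,.002)))
               ~^^^^^^^^^^^^^^^^^^^
  File "fit.py", line 10, in <lambda>
    g=lambda p:-np.mean([ring(n,img,*p,z,r,A) for r in ri])+np.mean([ring(n,img,*p,z,r,A) for r in ro])
                         ~~~~^^^^^^^^^^^^^^^^
  File "fit.py", line 5, in ring
    f,cx,cy,R,t=cam(n)
                ~~~^^^
  File "h.py", line 4, in cam
    c=bot.camera_info(n);f=192/np.tan(np.radians(c['vertical_fov'])/2)
ValueError: time passes only in moves, steps and waits
```

```bash
sed -i '1a import functools' h.py; sed -i 's/^def cam/@functools.lru_cache\ndef cam/' h.py
python3 - <<'E'
from fit import *
def peaks(pr,lo):
    out=[];w=np.clip(pr-lo,0,None)
    a=np.angle(np.sum(w*np.exp(2j*A)))/2; return np.degrees(a)%180
n='side';im=cv2.imread('pics/s0.png').astype(float);gray=im.mean(2)
c=fitc(n,gray,(.49,.145),.09,(.042,.044),(.036,.037,.038))
prof=np.mean([ring(n,gray,*c,.09,r,A) for r in(.035,.037)],0)
print('can',c.round(4),peaks(prof,90));print(prof.astype(int).tolist())
o=im[:,:,2]-im[:,:,1]
l=fitc(n,o,(.56,-.16),.022,(.036,.038,.040),(.044,.046,.048))
w=im[:,:,0];pr=np.mean([ring(n,w,*l,.022,r,A) for r in(.034,.036,.038)],0)
print('lid',l.round(4),pr.astype(int).tolist())
for k in('spool','small_carton','stitch_tin'):
    print(k,[back('top',*(np.array(d['at'])[::-1]*[512,384]),0).round(3)[:2] for d in bot.mark_of(k,'top')[:1]])
E
```

```text
can [0.4901 0.1455] 121.86165224438115
[38, 38, 37, 35, 33, 33, 33, 32, 31, 31, 35, 39, 39, 35, 35, 34, 32, 32, 36, 35, 37, 41, 39, 39, 38, 38, 36, 38, 37, 39, 42, 39, 36, 39, 42, 42, 37, 37, 42, 46, 48, 48, 47, 44, 42, 39, 39, 39, 39, 42, 44, 45, 43, 42, 51, 89, 147, 204, 233, 237, 233, 224, 214, 203, 179, 147, 108, 75, 43, 35, 30, 31, 35, 36, 35, 34, 32, 32, 33, 32, 33, 32, 34, 35, 35, 35, 34, 33, 32, 32, 31, 32, 32, 33, 32, 32, 31, 31, 32, 33, 33, 33, 34, 34, 33, 33, 31, 31, 32, 32, 35, 35, 34, 36, 34, 32, 33, 33, 31, 31, 33, 34, 33, 33, 32, 33, 31, 30, 30, 29, 29, 29, 31, 32, 33, 34, 34, 35, 37, 37, 35, 31, 28, 25, 23, 30, 44, 75, 104, 125, 134, 137, 136, 136, 137, 135, 125, 104, 74, 49, 36, 33, 31, 32, 33, 33, 33, 32, 32, 34, 35, 35, 34, 33, 33, 33, 34, 34, 36, 37]
lid [ 0.56   -0.1586] [89, 96, 102, 109, 117, 123, 116, 108, 100, 91, 85, 78, 72, 67, 65, 65, 66, 66, 66, 66, 67, 67, 68, 68, 68, 68, 69, 69, 69, 69, 69, 69, 68, 67, 66, 65, 64, 63, 63, 63, 63, 63, 63, 64, 64, 65, 66, 66, 67, 68, 69, 69, 69, 69, 68, 67, 66, 66, 66, 66, 67, 67, 68, 69, 69, 69, 69, 69, 69, 68, 68, 67, 67, 67, 67, 67, 68, 67, 67, 66, 66, 66, 66, 66, 66, 66, 66, 65, 65, 65, 64, 64, 64, 66, 72, 79, 86, 97, 110, 125, 141, 148, 144, 137, 129, 120, 108, 95, 82, 72, 67, 65, 64, 63, 62, 62, 60, 59, 58, 57, 55, 54, 55, 56, 56, 56, 56, 56, 56, 58, 62, 65, 66, 68, 68, 68, 69, 71, 71, 71, 72, 73, 73, 75, 77, 78, 78, 78, 77, 75, 73, 71, 68, 63, 58, 55, 53, 55, 57, 60, 62, 64, 65, 66, 67, 67, 67, 68, 68, 68, 68, 68, 68, 68, 69, 69, 70, 71, 77, 83]
spool [array([ 0.465, -0.018])]
small_carton [array([0.792, 0.026])]
stitch_tin [array([0.565, 0.004])]
```

Request:
servo_tool([
  [0.3,0.4,0,0,0,0,0],
  [0.6,0.8,0,0,0,0,0],
  [0.6,0.8,0,0,0,0,0],
  [0.6,0.8,0,0,0,0,0],
], newtons=40)

```text
time: 1.35
tool_pos: [0.2924, -0.5204, 0.2313]
tcp_rot: [-3.103, -0.476, -0.003]
wrist_force: [0.2, -0.4, -0.2]
width: 1.0
grip_force: 0.0
```

Request:
servo_tool([
  [0.3,0.4,0,0,0,0,0],
  [0.6,0.8,0,0,0,0,0],
  [0.6,0.8,0,0,0,0,0],
  [0.6,0.8,0,0,0,0,0],
])

```text
time: 1.75
tool_pos: [0.3822, -0.401, 0.2315]
tcp_rot: [-3.104, -0.477, -0.003]
wrist_force: [-0.5, -0.9, -0.4]
width: 1.001
grip_force: 0.0
```

Request:
servo_tool([
  [0.3,0.4,0,0,0,0,0],
  [0.6,0.8,0,0,0,0,0],
  [0.6,0.8,0,0,0,0,0],
  [0.6,0.8,0,0,0,0,0],
])

```text
time: 2.15
tool_pos: [0.4721, -0.2816, 0.2316]
tcp_rot: [-3.104, -0.477, -0.003]
wrist_force: [0.6, -0.2, -0.1]
width: 0.996
grip_force: 0.0
```

Request:
servo_tool([
  [0.3,0.4,-0.3,0,0,0,0],
  [0.6,0.8,-0.6,0,0,0,0],
  [0.6,0.8,-0.6,0,0,0,0],
  [0.6,0.8,-0.6,0,0,0,0],
])

```text
time: 2.55
tool_pos: [0.5593, -0.1638, 0.1388]
tcp_rot: [-3.105, -0.471, 0.004]
wrist_force: [-0.2, -0.7, -0.6]
width: 1.0
grip_force: 0.0
```

Request:
servo_tool([
  [0,0.033,-0.25,0,0,0,0],
  [0,0.033,-0.45,0,0,0,0],
  [0,0.033,-0.62,0,0,0,0],
  [0,0.033,-0.72,0,0,0,0],
  [0,0.033,-0.76,0,0,0,0],
  [0,0.033,-0.76,0,0,0,0],
  [0,0.033,-0.76,0,0,0,0],
])

```text
time: 3.25
tool_pos: [0.5605, -0.1609, 0.0286]
tcp_rot: [3.105, 0.468, 0.003]
wrist_force: [0.2, -0.5, 0.2]
width: 1.0
grip_force: 0.0
```

```bash
python3 - <<'E'
from h import *
s=bot.read_state();print(s['tool_pos'],s['wrist_force'])
a=shot('top','t1.png');b=shot('side','s1.png')
z=lambda i,x0,y0,x1,y1:cv2.resize(i[y0:y1,x0:x1],(400,300),interpolation=cv2.INTER_CUBIC)
cv2.imwrite('pics/c1.png',np.hstack([z(a,288,176,388,251),z(b,220,120,320,195)]))
E
```

```text
[ 0.56047226 -0.16085072  0.02859156] [ 0.18755874 -0.53888825  0.19212098]
```

View pics/c1.png

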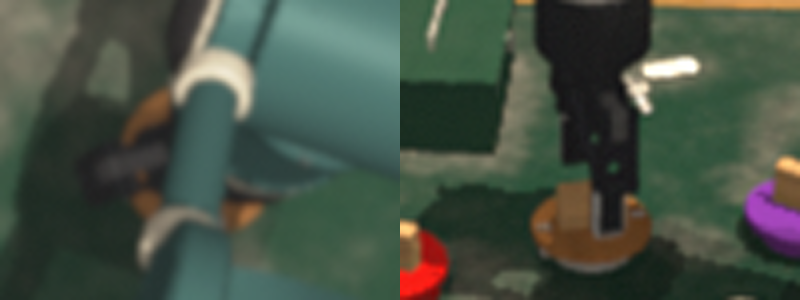

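The crop shows the fingers straddling the bar, with the near finger at about (610,190) in the crop, on the orange lid. Closing.

Request:
servo_tool([
  [0,0,-0.01,0,0,0,0.5],
  [0,0,-0.01,0,0,0,1],
  [0,0,-0.01,0,0,0,1],
  [0,0,-0.01,0,0,0,1],
  [0,0,-0.01,0,0,0,1],
  [0,0,-0.01,0,0,0,1],
  [0,0,-0.01,0,0,0,1],
  [0,0,-0.01,0,0,0,1],
  [0,0,-0.01,0,0,0,1],
  [0,0,-0.01,0,0,0,1],
], newtons=60)

```text
time: 4.35
tool_pos: [0.5596, -0.16, 0.026]
tcp_rot: [3.106, 0.469, 0.001]
wrist_force: [0.6, 0.8, 2.7]
width: 0.155
grip_force: 58.7
```

Request:
servo_tool([
  [0,0,0.2,0,0,0,1],
  [0,0,0.5,0,0,0,1],
  [0,0,0.8,0,0,0,1],
  [0,0.1,0.95,0,0,0.03,1],
  [0,0.3,0.95,0,0,0.07,1],
  [-0.1,0.5,0.95,0,0,0.11,1],
  [-0.15,0.75,0.95,0,0,0.15,1],
  [-0.2,1,0.95,0,0,0.19,1],
  [-0.2,1,0.95,0,0,0.19,1],
])

```text
time: 5.25
tool_pos: [0.5273, -0.0063, 0.1674]
tcp_rot: [-2.825, -1.369, 0.002]
wrist_force: [0.2, -0.8, -0.2]
width: 0.15
grip_force: 58.7
```

Request:
servo_tool([
  [-0.05,0.2,0,0,0,0.04,1],
  [-0.1,0.4,0,0,0,0.08,1],
  [-0.15,0.6,0,0,0,0.12,1],
  [-0.2,0.8,0,0,0,0.16,1],
  [-0.26,1,0,0,0,0.2,1],
  [-0.26,1,0,0,0,0.24,1],
  [-0.26,1,0,0,0,0.28,1],
  [-0.26,1,0,0,0,0.32,1],
  [-0.26,1,0,0,0,0.36,1],
  [-0.26,1,0,0,0,0.4,1],
  [-0.26,1,0,0,0,0.4,1],
  [-0.26,1,0,0,0,0.4,1],
])

```text
time: 6.45
tool_pos: [0.4902, 0.1396, 0.1679]
tcp_rot: [-1.495, -2.763, 0.001]
wrist_force: [-0.2, -0.0, -0.6]
width: 0.155
grip_force: 58.8
```

```bash
cat > lid.py <<'E'
from fit import *
import sys
from scipy.spatial.transform import Rotation as Ro
s=bot.read_state();R=Ro.from_rotvec(s['tcp_rot']).as_matrix()
p=s['tool_pos'];print('tcp',p.round(4),'yaw',np.degrees(np.arctan2(R[1,0],R[0,0])),'tilt',R[:,2].round(4),'F',s['wrist_force'].round(1),'T',s['torque'].round(2),'w',s['width'])
n='side';im=shot(n,sys.argv[1]+'.png');a=shot('top',sys.argv[1]+'t.png')
z=lambda i,x0,y0,x1,y1:cv2.resize(i[y0:y1,x0:x1],(400,300),interpolation=cv2.INTER_CUBIC)
cv2.imwrite('pics/c_'+sys.argv[1]+'.png',np.hstack([z(a,140,200,240,275),z(im,244,180,344,255)]))
imf=im.astype(float);o=imf[:,:,2]-imf[:,:,1]
zt=p[2]-.025+.022
l=fitc(n,o,p[:2],zt-.004,(.038,.040),(.044,.046))
l2=fitc(n,o,p[:2],zt,(.036,.038,.040),(.044,.046,.048))
w=imf[:,:,0];pr=np.mean([ring(n,w,*l2,zt,r,A) for r in(.034,.036,.038)],0)
print('lid',l,l2,[(int(np.degrees(a)),int(v)) for a,v in zip(A,pr) if v>np.median(pr)+30])
E
python3 lid.py s2
```

```text
tcp [0.4902 0.1396 0.1679] yaw 123.15553113768271 tilt [-8.e-04 -4.e-04 -1.e+00] F [-0.2 -0.  -0.6] T [-0.01  0.01 -0.01] w 0.1550750515085717
lid [0.48986846 0.14034072] [0.49008518 0.14552077] [(124, 78), (126, 91), (128, 95), (130, 87), (132, 76), (134, 68), (268, 71), (270, 86), (272, 91), (274, 87), (276, 78)]
```

View pics/c_s2.png

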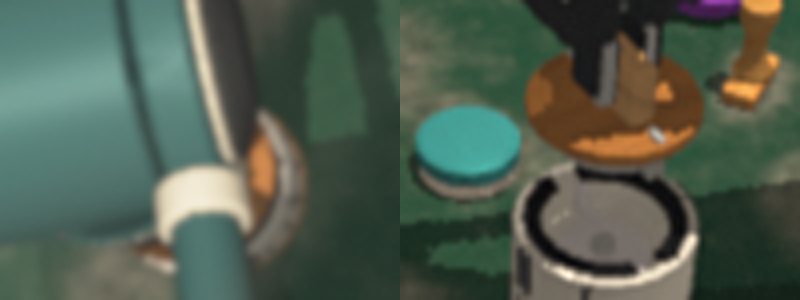

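```bash
cat > sil.py <<'E'
from fit import *
import itertools
def hull(n,P):
    f,cx,cy,R,t=cam(n);p=R@P.T+t[:,None];uv=np.stack([cx+f*p[0]/p[2],cy+f*p[1]/p[2]],1)*4+1.5
    m=np.zeros((384*4,512*4),np.uint8);cv2.fillConvexPoly(m,cv2.convexHull(uv.astype(np.float32)).astype(np.int32),1);return m
def fitlid(n,img,p,z0,yaw):
    big=cv2.resize(img,None,fx=4,fy=4,interpolation=cv2.INTER_CUBIC);h=cv2.cvtColor(big,cv2.COLOR_BGR2HSV)
    black=h[:,:,2]<70; org=((h[:,:,0]<18)&(h[:,:,1]>95)&~black)
    c,s=np.cos(yaw),np.sin(yaw);best=[]
    for dx,dy in itertools.product(np.arange(-.006,.0061,.001),repeat=2):
        x,y=p[0]+dx,p[1]+dy
        D=np.concatenate([np.stack([x+.042*np.cos(A),y+.042*np.sin(A),0*A+z0+k],1) for k in(.014,.022)])
        B=np.array([[x+c*a-s*b,y+s*a+c*b,z0+k] for a in(-.024,.024) for b in(-.007,.007) for k in(.022,.053)])
        d=hull(n,D)>0;m=d|(hull(n,B)>0)
        near=cv2.dilate(m.astype(np.uint8),np.ones((25,25)))>0
        best.append(((org&near&~m).sum()+(d&~org&~black).sum(),x,y))
    best.sort();return np.array(best[:4])
E
python3 - <<'E'
from sil import *
print(fitlid('side',cv2.imread('pics/s0.png'),(.56,-.1586),0,np.radians(17)))
print(fitlid('top',cv2.imread('pics/t0.png'),(.56,-.161),0,np.radians(17)))
print(fitlid('side',cv2.imread('pics/s2.png'),(.4902,.1396),.1679-.0257,np.radians(123.2)))
E
```

```text
[[ 3.700e+02  5.600e-01 -1.616e-01]
 [ 3.820e+02  5.590e-01 -1.616e-01]
 [ 3.910e+02  5.600e-01 -1.606e-01]
 [ 3.960e+02  5.590e-01 -1.606e-01]]
[[ 2.264e+03  5.590e-01 -1.620e-01]
 [ 2.307e+03  5.590e-01 -1.610e-01]
 [ 2.320e+03  5.600e-01 -1.610e-01]
 [ 2.430e+03  5.600e-01 -1.620e-01]]
[[2.465e+03 4.892e-01 1.386e-01]
 [2.493e+03 4.902e-01 1.386e-01]
 [2.546e+03 4.902e-01 1.396e-01]
 [2.547e+03 4.892e-01 1.396e-01]]
```

Request:
servo_tool([
  [0,0.028,-0.1,0,0,0,1],
  [0,0.028,-0.2,0,0,0,1],
  [0,0.028,-0.28,0,0,0,1],
  [0,0.028,-0.32,0,0,0,1],
  [0,0.028,-0.34,0,0,0,1],
  [0,0.028,-0.36,0,0,0,1],
  [0,0.028,-0.38,0,0,0,1],
  [0,0.028,-0.38,0,0,0,1],
])

```text
time: 7.35
tool_pos: [0.4904, 0.1443, 0.1112]
tcp_rot: [1.49, 2.766, 0.0]
wrist_force: [0.3, -0.5, -1.3]
width: 0.151
grip_force: 58.8
```

```bash
python3 lid.py s3
```

```text
tcp [0.4904 0.1443 0.1112] yaw 123.37196870068922 tilt [ 0.  0. -1.] F [ 0.3 -0.5 -1.3] T [-0.01  0.02 -0.  ] w 0.15102211223855003
lid [0.48979764 0.14553304] [0.49011773 0.15020819] [(124, 73), (126, 86), (128, 93), (130, 91), (132, 78), (239, 73), (242, 75), (270, 74), (272, 70)]
```

View pics/c_s3.png

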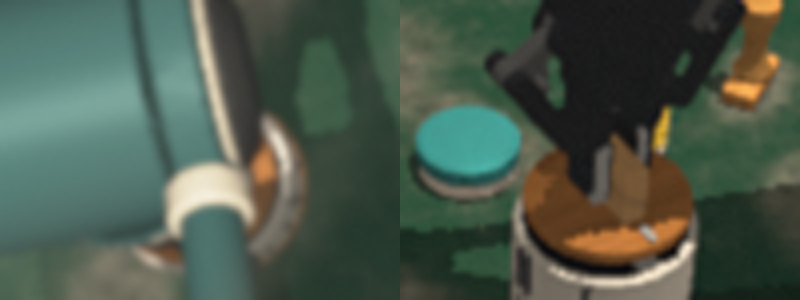

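The lid is about 4.5 mm into the mouth with no contact force. I'll continue down until the disc rests on the rim.

Request:
servo_tool([
  [0,0,-0.015,0,0,0,1],
  [0,0,-0.03,0,0,0,1],
  [0,0,-0.045,0,0,0,1],
  [0,0,-0.06,0,0,0,1],
  [0,0,-0.067,0,0,0,1],
  [0,0,-0.067,0,0,0,1],
])

```text
time: 8.05
tool_pos: [0.4905, 0.1443, 0.102]
tcp_rot: [-1.49, -2.766, 0.0]
wrist_force: [-1.7, -1.0, 4.4]
width: 0.151
grip_force: 59.6
```

Request:
servo_tool([
  [0,0,-0.005,0,0,0,1],
  [0,0,-0.008,0,0,0,1],
  [0,0,-0.008,0,0,0,1],
], newtons=100)

```text
time: 8.35
tool_pos: [0.4908, 0.1444, 0.1021]
tcp_rot: [1.49, 2.765, 0.001]
wrist_force: [-4.7, -0.9, 11.8]
width: 0.146
grip_force: 99.4
```

Request:
servo_tool([
  [-0.002,0,-0.008,0,0,-0.01,1],
  [-0.003,0,-0.008,0,0,-0.03,1],
  [-0.003,0,-0.008,0,0,-0.05,1],
  [-0.003,0,-0.008,0,0,-0.07,1],
  [-0.003,0,-0.008,0,0,-0.09,1],
  [-0.003,0,-0.008,0,0,-0.1,1],
  [-0.003,0,-0.008,0,0,-0.1,1],
])

```text
time: 9.05
tool_pos: [0.4922, 0.1446, 0.102]
tcp_rot: [1.902, 2.496, 0.005]
wrist_force: [-0.5, -1.2, 15.1]
width: 0.149
grip_force: 99.5
```

```bash
python3 lid.py s4
```

```text
tcp [0.4922 0.1446 0.102 ] yaw 105.37445275707314 tilt [ 4.4e-03  5.0e-04 -1.0e+00] F [-0.5 -1.2 15.1] T [-0.31  0.7   0.08] w 0.1489151365263924
lid [0.49169684 0.14492324] [0.49169597 0.14919881] [(102, 71), (104, 88), (106, 101), (108, 104), (110, 88), (112, 72), (239, 66), (242, 80), (244, 84), (246, 81), (248, 67), (276, 73), (278, 80), (280, 78), (282, 69)]
```

Request:
servo_tool([
  [0.005,0,0.002,0,0,-0.02,1],
  [0.007,0,0.002,0,0,-0.04,1],
  [0.007,0,0.002,0,0,-0.06,1],
  [0.007,0,0.002,0,0,-0.08,1],
  [0.007,0,0.002,0,0,-0.1,1],
  [0.007,0,0.002,0,0,-0.12,1],
  [0.007,0,0.002,0,0,-0.14,1],
  [0.007,0,0.002,0,0,-0.147,1],
  [0.007,0,0.002,0,0,-0.147,1],
  [0.007,0,0.002,0,0,-0.147,1],
])

```text
time: 10.15
tool_pos: [0.4921, 0.1445, 0.1021]
tcp_rot: [2.424, 1.997, 0.003]
wrist_force: [-5.0, -1.9, 15.6]
width: 0.146
grip_force: 99.7
```

```bash
python3 lid.py s5; python3 - <<'E'
import cv2
i=cv2.imread('pics/s5.png')[185:285,244:344];cv2.imwrite('pics/c5.png',cv2.resize(i,(600,600),interpolation=cv2.INTER_CUBIC))
E
```

```text
tcp [0.4921 0.1445 0.1021] yaw 78.97126177464027 tilt [ 2.2e-03  2.0e-04 -1.0e+00] F [-5.  -1.9 15.6] T [-0.22  1.03  0.31] w 0.14589494234952438
lid [0.49171865 0.14481323] [0.49173102 0.14911835] [(74, 75), (76, 92), (78, 101), (80, 97), (82, 76), (248, 73), (250, 84), (252, 88), (254, 84), (256, 68), (284, 73), (286, 85), (288, 89), (290, 84), (292, 68)]
```

View pics/c5.png

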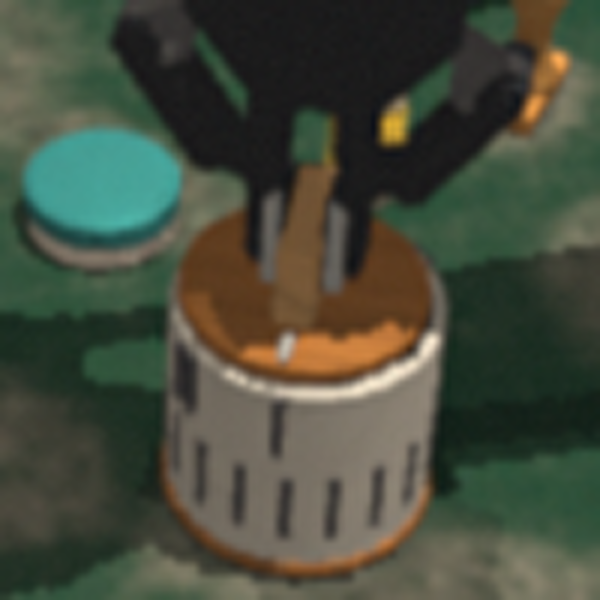

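The lid's pointer (287,347 in the crop) sits just above the single rib (281,400), and the disc is flush on the rim. I'll check the rib's angle numerically.

```bash
python3 - <<'E'
from h import *
im=cv2.imread('pics/s0.png').mean(2);i5=cv2.imread('pics/s5.png')
for nm,g in(('s0',im),('s5',i5.mean(2))):
    rows=range(253,261);c=[np.average(np.arange(284,298),weights=np.clip(g[r,284:298].max()-g[r,284:298]-60,0,None)+1e-6) for r in rows];print(nm,list(rows),np.round(c,1))
b=i5[:,:,0].astype(float)[238:247,284:300]; w=np.clip(b-100,0,None);yy,xx=np.mgrid[238:247,284:300];print('ptr',(w*xx).sum()/w.sum(),(w*yy).sum()/w.sum())
for cx,cy in((.490,.1455),(.4917,.1448),(.490,.1437)):
  for a in(76,79,82,85):
    t=np.radians(a);P=lambda r,z:np.round(proj('side',(cx+r*np.cos(t),cy+r*np.sin(t),z)),1)
    print(cx,a,'rib',P(.0465,.084),P(.0465,.075),'ptr',P(.036,.099))
E
```

```text
s0 [253, 254, 255, 256, 257, 258, 259, 260] [290.5 290.5 290.5 290.5 290.5 290.5 290.5 290.5]
s5 [253, 254, 255, 256, 257, 258, 259, 260] [290.5 290.  290.5 290.5 290.5 290.5 290.5 290.5]
ptr 291.19315403422985 242.38141809290954
0.49 76 rib [289.  252.6] [288.8 255.8] ptr [290.7 243.2]
0.49 79 rib [290.3 252.8] [290.1 256.1] ptr [291.7 243.4]
0.49 82 rib [291.6 253.1] [291.3 256.3] ptr [292.7 243.6]
0.49 85 rib [292.8 253.2] [292.6 256.5] ptr [293.7 243.7]
0.4917 76 rib [288.1 252.3] [287.9 255.5] ptr [289.9 242.9]
0.4917 79 rib [289.4 252.5] [289.2 255.8] ptr [290.8 243.1]
0.4917 82 rib [290.7 252.7] [290.4 256. ] ptr [291.8 243.3]
0.4917 85 rib [291.9 252.9] [291.7 256.2] ptr [292.8 243.4]
0.49 76 rib [289.  251.9] [288.8 255.2] ptr [290.7 242.5]
0.49 79 rib [290.3 252.1] [290.1 255.4] ptr [291.7 242.7]
0.49 82 rib [291.6 252.4] [291.3 255.6] ptr [292.7 242.9]
0.49 85 rib [292.8 252.5] [292.6 255.8] ptr [293.7 243. ]
```

Request:
servo_tool([
  [0.004,0,0,0,0,0.005,1],
  [0.004,0,0,0,0,0.006,1],
  [0.004,0,0,0,0,0.006,1],
  [0.004,0,0,0,0,0.006,1],
])

```text
time: 10.65
tool_pos: [0.4922, 0.1445, 0.102]
tcp_rot: [2.407, 2.018, 0.002]
wrist_force: [-6.7, -1.6, 17.5]
width: 0.146
grip_force: 100.0
```

```bash
python3 lid.py s6; python3 -c "
from workcell import bot
print(bot.finish_job())"
```

```text
tcp [0.4922 0.1445 0.102 ] yaw 79.95259384456915 tilt [ 1.e-03  5.e-04 -1.e+00] F [-6.7 -1.6 17.5] T [-0.23  1.21 -0.25] w 0.1456079550633325
lid [0.49172357 0.14465008] [0.49173551 0.14906931] [(74, 72), (76, 88), (78, 99), (80, 97), (82, 79), (248, 73), (250, 84), (252, 87), (254, 83), (284, 73), (286, 85), (288, 88), (290, 83), (292, 67)]
the job is handed in; nothing more can be done
None
```

I handed the job in with the orange-wood lid fully down on the canister and turned about 44° clockwise, its pointer within about 2° of the single rib, still gripped at 100 N; no verdict came back.

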